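# Tighten the nut at the bottom of the pump bore

### The arm

A 7-joint arm with a two-finger parallel gripper is mounted at the origin on a cart in front of the work surface, level with it; the furniture and walls round the work are solid. World frame = base frame: x ahead of the robot, y to its left, z up, the work surface at z = 0. Lengths are in mm, angles in rad, forces in N, time in s.
With the tool pointing down it reaches from about 400 to 875 mm from the base axis. Payload 4.4 kg.
Tool frame: the origin (TCP) lies on the mounting face of the last link; the fingertips stand 173 mm ahead of it and the grasp point (between the pads) lies 155 mm ahead of it; z points along the fingers, y is the line along which they close (so a half turn about z gives the same grasp; the last joint's range is limited). The gripper opens to 85 mm and grips with 20 to 120 N. Pads are 22 mm wide; open, the fingers measure 114 mm over their backs; the gripper's body (76 mm by 85 mm) begins 54 mm behind the grasp point. The pads swing forward as they close: fully open they stand 13 mm farther back than shut.
Start: joints at [-1.274, 0.628, 0.038, 1.517, -0.027, 0.996, -0.02], TCP at [230.663, 607.709, 404.713] pointing down, gripper open.
Joint ranges: [-3.06, 3.06], [-0.37, 2.12], [-1.25, 1.32], [0.18, 2.47], [-1.1, 4.24], [0.23, 1.98], [-2.94, 2.94]. Speed limits (rad/s): [2.57, 2.57, 3.14, 3.14, 3.14, 3.14, 3.14].

### API

Orientations are given as [roll, pitch, yaw] about the fixed x, y, z axes, in that order (R = Rz(yaw) Ry(pitch) Rx(roll)).
In Python, from cell import * gives the robot as it stands. The module is installed in compiled form; this text tells all that it offers.
- The arm moves only by the tool jog_arm, never from a script. Its argument "steps" is a list of rows, each a list of 7 numbers: the opening, from -1 (shut) to 1 (fully open), so that 0 is half open, then the shift along the tool's x, y, z as a fraction of full scale, then the turn, a rotation vector about the tool's x, y, z as a fraction of full scale. A call has 1 to 10 rows; each row shifts and turns the commanded pose from where the row before left it, along the tool's axes as they then stand; what a row does not reach is not made up. Full scale, the value 1, is 500 mm for a shift and 2 rad for a turn. A row lasts 1/8 s, in which the tool goes at most 62.5 mm and 10.7 degrees, less where a joint would pass 70% of its speed; a pose out of reach is approached as far as the arm can. A call with a number of a shift or a turn outside -1 to 1 is refused whole. A call with a gripper value outside its range is refused whole. The fingers move at their own pace and stop on an object; the grip force is fixed at half the most. Time passes only in rows, so rows that do not move let the fingers close. It gives the time, the measured TCP pose, the force, the opening and the grip force at its end, in the units of the state.
- read_state(): the state, without advancing time (a new reading comes with each control period).
- get_image(name): name is "scene" or "side" or "wrist"; returns a dict with "pixels" (384x512x3 uint8, red, green, blue), "depth" (384x512 float32, mm along the optical axis (not along the pixel's ray), 0 where there is no reading), "vertical_fov" (degrees; the focal length in pixels is half the picture's height over the tangent of half this angle, whatever the lens; pixels are square), "cx", "cy" (the principal point, pixels), "k1" (the pictures are not rectified: a ray, as slopes to the right and down, at radius r is drawn at 1 + k1 r^2 times it, then the intrinsics apply), "R" (3x3) and "t" (3): a world point X has camera coordinates R X + t. Camera axes: x right, y down, z forward; pixel columns grow to the right and rows downward; lengths in mm; the calibration is good to about 2 mm. A picture is of the moment at which its call begins.
- finish_job(): hands the job in; it is judged then, once.
The state is a dict: "clock": time; "qpos": joint angles; "qd": joint speeds; "tau": joint torques, N m; "eef_pos": TCP position; "tool_rot": TCP orientation; "force": force on the tool from outside, world axes, zero at the start; "torque": the same for the moment, N m; "width": finger opening in mm; "gripper_force": force on a finger pad.
Only numpy, scipy, OpenCV 4.12 (cv2) and the standard library are available. Lean on these libraries where they do the work, as an engineer would, in place of code of your own. Each camera call takes 0.05 s, during which the arm holds its last target. There are 200 camera calls.

### The job

Take the long socket extension from its rest block, lower it into the deep bore of the green pump, feel for the slots of the nut at the bottom until it drops fully home, and without pressing hard tighten the nut clockwise until it is home and firm at about 0.6 Nm, never beyond 0.9 Nm. Then stand the extension upright in its rest block again, leaving the nut tight and the other things on the bench where they are.

Things in the scene. Friction and masses are not known exactly. Their poses are not given: they have to be found in the camera images.
- pump: Green cast pump housing fixed to the bench: square foot 126 mm, 12 mm thick; round body 92 mm across (106 mm over its ribs), 92 mm high; side outlet along its +x to 71 mm from the axis. Origin: centre of its underside, z up along the bore. The bore, on its axis and open at the top, is 42 mm across; its top 10 mm is a wider mouth of 47 mm.
- bore_mouth (a point): centre of the bore's rim, on top of the pump, 92 mm above the bench
- bore_seat (a point): On the bore axis, 18 mm above the bench, at the slot floor of the brass nut at the bottom; the extension's origin is here when home. The nut's flat top, 26 mm above the bench, has two crossed slots 8 mm wide, 8 mm deep (the same every 90 degrees). Which way they point is not measured: find them by feel, turning with light pressure (3 to 10 N).
- extension: Long steel socket extension, 155 mm, about 0.3 kg, upright in the rest block. Origin: centre of its lower end, z up the shaft. Lower end: crossed dogs along its x and y, 5 mm wide, 37 mm long, 8 mm high (6 degrees play either way in the slots); then a socket 40 mm across up to 34 mm, shaft 17 mm; orange grip 26 mm square, faces along x and y, 116 to 154 mm up.
- stand: Grey rest block fixed to the bench, 84 x 84 x 36 mm, origin at the centre of its underside; a round hole 46 mm across and 26 mm deep in the middle of its top takes the extension's lower end
- stand_seat (a point): centre of the floor of the rest block's hole, 10 mm above the bench; the extension's origin stands here
- nut (a joint): turn of the nut on its thread, rad, growing clockwise seen from above: 1.2 is fully home (a firm stop), it starts between 0.2 and 0.8. Turning it before it is home takes about 0.1 Nm either way. It says nothing of where the slots point.
- windup (a joint): elastic twist of the stud under the nut, rad, clockwise positive, 2.5 Nm per rad: it shows the torque on the nut (0.24 is 0.6 Nm, 0.36 is 0.9 Nm). It springs back to 0 when the torque is let off.
- armature: motor armature, 39x143x39 mm, lying on the bench; bystander, origin at its underside
- gear: steel gear, 34 mm; bystander, origin at its underside
- bearing: ball bearing, 26 mm; bystander, origin at its underside
- chuck: grey drill chuck, 43x43x51 mm; bystander, origin at its underside

How it is judged (in metres and radians):
On the way, in this order (a step that is already met when the one before it is completed fails the run):
1. the extension is fully home in the nut at the bottom of the bore (within 3 mm in height, 4 mm sideways, upright) (z of extension in the frame of bore_seat below 0.003 m and horizontal distance between extension and bore_seat below 0.004 m and angle between extension's own z axis and vertical below 0.08 rad), for 0.2 s.
2. the nut is home and firm: nut above 1.1 rad under at least 0.35 Nm (windup above 0.14) with the extension still in it (value of joint nut above 1.1 rad and value of joint windup above 0.14 rad and z of extension in the frame of bore_seat below 0.005 m and horizontal distance between extension and bore_seat below 0.005 m), for 0.1 s.
At the end, for the whole second after the job is handed in: The nut is home (above 1.1 rad of 1.2) and stays so; the extension stands at rest and upright (within 0.1 rad) in the rest block, its lower end on the hole's floor (within 4 mm in height, 8 mm sideways) (value of joint nut above 1.1 rad and z of extension in the frame of stand_seat below 0.004 m and horizontal distance between extension and stand_seat below 0.008 m and angle between extension's own z axis and vertical below 0.1 rad and linear speed of extension below 0.01 m/s); the robot touches nothing.
It fails at once if the nut is overtightened: more than 0.9 Nm (windup above 0.36) (value of joint windup above 0.36 rad).
It fails at once if the extension is pressed hard on the pump or its nut (over 80 N while the torque on the nut is under 0.25 Nm) (contact force between extension and pump above 80 N and value of joint windup between -0.1 and 0.1 rad).
It fails at once if a bystander is moved by more than 20 mm (distance of any of armature, gear, bearing, chuck from where it was at the start of the episode above 0.02 m).
It also fails if it takes over 58 s, if anything falls off the work surface, if the arm or the gripper's body presses on something with over 40 N, if the wrist force passes 120 N, or if a joint passes its speed limit or range.

## Working session

There is one attempt and no reset: what is moved stays moved. The work goes in short steps, Python scripts to look and compute and a tool call to move; the robot and the scene stay as the last step left them, time stands still between calls to the robot, and variables do not carry over. Pictures are saved under pics/ and viewed, at most 10 in all, crops included, and the job is handed in when it is done.

Besides the shell and the picture viewer there is one more tool, called after ">>>" by a JSON object that holds its "api" and its "payload", one argument or row to a line. jog_arm: Moves the arm, as the interface text tells. Shift numbers are shares of 500 mm and turn numbers shares of 2 rad, none past 1 either way. Its arguments: {"type":"object","properties":{"steps":{"type":"array"}},"required":["steps"]}

```bash
mkdir -p pics; cat > h.py <<'E'
from cell import *
import numpy as np, cv2
def grab(n,save=None):
    im=get_image(n)
    if save: cv2.imwrite('pics/'+save,im['pixels'][...,::-1])
    return im
def cloud(im):
    h,w=im['depth'].shape
    f=h/2/np.tan(np.radians(im['vertical_fov'])/2)
    u,v=np.meshgrid(np.arange(w),np.arange(h))
    K=np.array([[f,0,im['cx']],[0,f,im['cy']],[0,0,1.]])
    p=cv2.undistortPoints(np.stack([u,v],-1).reshape(-1,1,2).astype(float),K,np.array([im['k1'],0,0,0,0.])).reshape(h,w,2)
    z=im['depth'].astype(float)
    C=np.dstack([p[...,0]*z,p[...,1]*z,z])
    W=(C-np.array(im['t']))@np.array(im['R'])
    W[z==0]=np.nan
    return W
E
python3 - <<'E'
from h import *
s=read_state()
for k in s: print(k,np.round(s[k],3) )
ims=[grab(n,n+'0.png') for n in('scene','side','wrist')]
for i in ims: print(i['vertical_fov'],i['k1'],np.round(-np.array(i['R']).T@np.array(i['t'])))
cv2.imwrite('pics/a0.png',np.hstack([cv2.resize(i['pixels'],(400,300)) for i in ims[:2]])[...,::-1])
E
```

```text
clock 0.0
qpos [-1.274  0.629  0.038  1.518 -0.027  0.996 -0.02 ]
qd [ 0.    -0.002 -0.    -0.001  0.     0.001  0.001]
tau [-0.0000e+00 -5.6339e+01  1.2260e+00 -1.9345e+01  1.1000e-02  1.0000e-02
 -0.0000e+00]
eef_pos [230.536 607.45  403.815]
tool_rot [-3.14   0.     2.779]
force [0.197 0.477 0.516]
torque [ 0.008  0.046 -0.024]
gripper_force 0.0
width 85.169
45.80649751512077 -0.14814820376659366 [  87. -414.  682.]
54.77662511342712 0.03728408905277116 [337. 960. 454.]
69.51019390224285 0.0024699351188444364 [168. 632. 373.]
```

View pics/scene0.png

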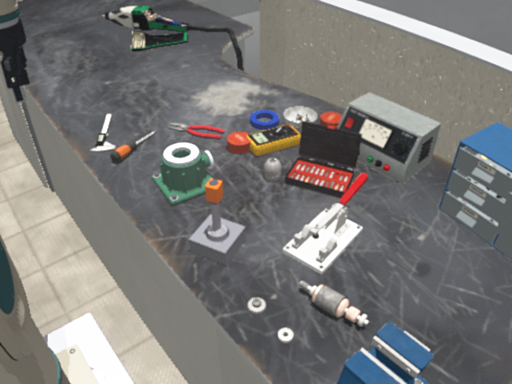

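View pics/side0.png

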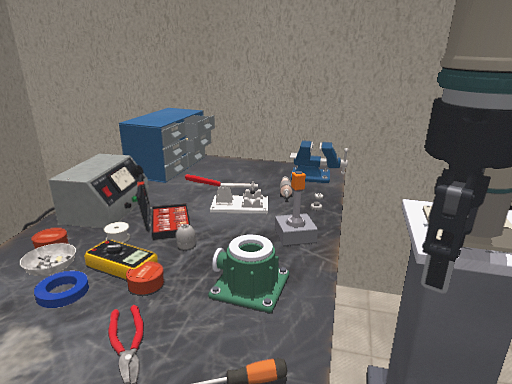

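```bash
cat > m.py <<'E'
from h import *
from scipy.optimize import least_squares
def fitc(P):
    h=cv2.convexHull(P.astype(np.float32)).reshape(-1,2)
    (c,r)=cv2.minEnclosingCircle(h); return np.round(c,1),round(r,1)
for n,pp,ee,ss in(('scene',(183,170),(213,192),(217,235)),('side',(250,262),(298,180),(297,232))):
    im=grab(n);W=cloud(im);hsv=cv2.cvtColor(im['pixels'],cv2.COLOR_RGB2HSV)
    print(n,[np.round(W[p[1],p[0]]) for p in(pp,ee,ss)])
    c=W[pp[1],pp[0],:2]
    near=np.hypot(*(W[...,:2]-c).transpose(2,0,1))<100
    m=near&(abs(W[...,2]-92)<4)&(hsv[...,1]<90)
    print('top',m.sum(),fitc(W[m][:,:2]),np.median(W[m][:,2]),W[m][:,:2].mean(0))
    c=W[ee[1],ee[0],:2]
    near=np.hypot(*(W[...,:2]-c).transpose(2,0,1))<60
    o=near&(W[...,2]>115)&(hsv[...,1]>120)
    print('grip',o.sum(),np.percentile(W[o],[2,50,98],axis=0).round(1).tolist(),cv2.minAreaRect(W[o][:,:2].astype(np.float32)))
    t=o&(W[...,2]>160); print('griptop',t.sum(),cv2.minAreaRect(W[t][:,:2].astype(np.float32)) if t.sum()>3 else'',np.median(W[t],axis=0))
    near=np.hypot(*(W[...,:2]-c).transpose(2,0,1))<75
    b=near&(abs(W[...,2]-36)<3)
    print('stand',b.sum(),cv2.minAreaRect(W[b][:,:2].astype(np.float32)),np.median(W[b][:,2]))
E
python3 m.py
```

```text
scene [array([469., 336.,  73.]), array([427., 144., 152.]), array([425., 139.,  46.])]
top 432 (array([487.1, 376.4]), 43.4) 91.38906931266763 [487.31767726 373.56383732]
grip 311 [[418.6, 136.9, 129.3], [428.1, 145.8, 150.9], [448.0, 162.7, 165.1]] ((434.2059020996094, 152.3285369873047), (27.516036987304688, 26.602508544921875), 34.121402740478516)
griptop 88 ((433.33819580078125, 152.00686645507812), (24.745765686035156, 25.947490692138672), 35.37688446044922) [430.79041465 147.5182796  163.05567934]
stand 863 ((434.03985595703125, 153.04513549804688), (86.41710662841797, 85.97053527832031), 24.7718448638916) 35.23689707388038
side [array([479., 419.,  84.]), array([432., 168., 152.]), array([424., 198.,  34.])]
top 668 (array([488.6, 378.2]), 42.2) 93.27084272952581 [487.35545134 382.73909821]
grip 224 [[417.9, 153.2, 127.6], [432.1, 165.4, 148.0], [449.3, 172.0, 165.4]] ((433.7543029785156, 156.53164672851562), (25.850339889526367, 27.271516799926758), 31.927499771118164)
griptop 46 ((432.757080078125, 157.42269897460938), (25.854896545410156, 24.8275089263916), 29.205402374267578) [432.5308055  163.97589258 163.83168727]
stand 461 ((433.87103271484375, 155.95806884765625), (85.11839294433594, 89.59078979492188), 24.25920295715332) 37.32056695000529
```

>>> {"api": "jog_arm", "payload": {
  "steps": [
    [1,0,0,0,0,0,0.079],
    [1,0,0,0,0,0,0.079],
    [1,0,0,0,0,0,0.079],
    [1,0,0,0,0,0,0.079]
  ]
}}

```text
clock: 0.75
eef_pos: [230.6, 607.7, 404.6]
tool_rot: [-3.141, 0.0, 2.142]
force: [-0.4, -0.2, 0.6]
width: 85.4
gripper_force: 0.0
```

>>> {"api": "jog_arm", "payload": {
  "steps": [
    [1,-0.096,0.001,0,0,0,0],
    [1,-0.096,0.001,0,0,0,0],
    [1,-0.096,0.001,0,0,0,0],
    [1,-0.096,0.001,0,0,0,0],
    [1,-0.096,0.001,0,0,0,0],
    [1,-0.096,0.001,0,0,0,0],
    [1,-0.096,0.001,0,0,0,0],
    [1,-0.096,0.001,0,0,0,0],
    [1,-0.096,0.001,0,0,0,0],
    [1,-0.096,0.001,0,0,0,0]
  ]
}}

```text
clock: 2.0
eef_pos: [497.0, 206.6, 404.8]
tool_rot: [3.141, -0.0, 2.147]
force: [0.1, 0.1, 0.3]
width: 85.7
gripper_force: 0.0
```

```bash
python3 - <<'E'
from h import *
s=read_state();print(s['clock'],np.round(s['eef_pos'],1),np.round(s['tool_rot'],4),np.round(s['qpos'],3))
im=grab('wrist','w1.png');W=cloud(im);print(np.round(-np.array(im['R']).T@np.array(im['t'])))
np.save('w1.npy',W)
E
```

```text
2.0 [497.  206.6 404.8] [ 3.1413e+00 -1.0000e-04  2.1471e+00] [-0.602  0.476  0.229  1.835 -0.14   0.845  0.271]
[460. 264. 374.]
```

View pics/w1.png

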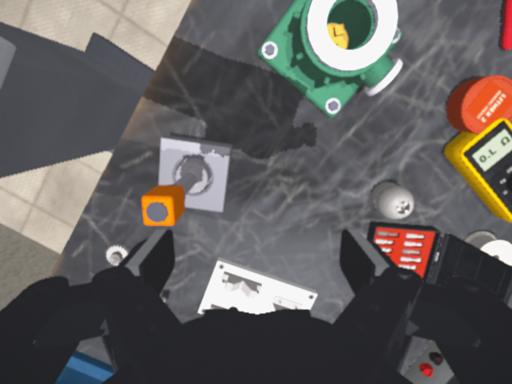

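```bash
python3 - <<'E'
from h import *
from scipy.optimize import least_squares
W=np.load('w1.npy')
im=cv2.imread('pics/w1.png');hsv=cv2.cvtColor(im,cv2.COLOR_BGR2HSV)
near=np.hypot(W[...,0]-488,W[...,1]-377)<60
m=near&(abs(W[...,2]-92)<4)
P=W[m];print(m.sum(),np.median(P[:,2]))
r=np.hypot(P[:,0]-488,P[:,1]-377);a=np.arctan2(P[:,1]-377,P[:,0]-488)
inn=[];out=[]
for b in np.arange(-np.pi,np.pi,.15):
    k=(a>=b)&(a<b+.15)
    if k.sum()>10:
        i=np.where(k)[0]; inn.append(P[i[np.argmin(r[i])],:2]);out.append(P[i[np.argmax(r[i])],:2])
for nm,E in(('in',np.array(inn)),('out',np.array(out))):
    f=least_squares(lambda q:np.hypot(E[:,0]-q[0],E[:,1]-q[1])-q[2],[488,377,25],loss='soft_l1');print(nm,len(E),f.x.round(2),f.cost)
near=np.hypot(W[...,0]-434,W[...,1]-154)<60
o=near&(W[...,2]>159)&(hsv[...,1]>100);print('grip',o.sum(),cv2.minAreaRect(W[o][:,:2].astype(np.float32)),np.median(W[o][:,2]))
o=near&(W[...,2]>159);print('grip',o.sum(),cv2.minAreaRect(W[o][:,:2].astype(np.float32)))
near=np.hypot(W[...,0]-434,W[...,1]-154)<75
b=near&(abs(W[...,2]-36)<3);print('stand',cv2.minAreaRect(W[b][:,:2].astype(np.float32)),np.median(W[b][:,2]))
E
```

```text
3195 91.4238067031475
in 31 [489.04 377.08  23.37] 0.7081066164760474
out 31 [489.46 376.4   40.21] 26.448560222265627
grip 695 ((448.6956481933594, 167.3955535888672), (65.12352752685547, 27.785968780517578), 41.37887191772461) 163.29278817701248
grip 15539 ((445.55340576171875, 173.8670196533203), (74.05889892578125, 34.33747100830078), 57.39395523071289)
stand ((434.8850402832031, 154.5308380126953), (84.17665100097656, 84.67036437988281), 24.64533042907715) 35.663637234475104
```

```bash
python3 - <<'E'
from h import *
W=np.load('w1.npy')
im=cv2.imread('pics/w1.png');hsv=cv2.cvtColor(im,cv2.COLOR_BGR2HSV)
near=np.hypot(W[...,0]-434,W[...,1]-154)<26
o=(near&(abs(W[...,2]-163.5)<3)).astype(np.uint8)
n,l,st,c=cv2.connectedComponentsWithStats(o);k=l==1+st[1:,4].argmax()
print(k.sum(),cv2.minAreaRect(W[k][:,:2].astype(np.float32)),np.median(W[k],axis=0))
E
```

```text
911 ((435.206298828125, 155.47683715820312), (25.417098999023438, 25.8135986328125), 32.39509201049805) [435.34198912 156.93238711 163.84592242]
```

>>> {"api": "jog_arm", "payload": {
  "steps": [
    [1,-0.007,-0.055,0,0,0,0],
    [1,-0.007,-0.055,0,0,0,0],
    [1,-0.006,-0.053,0,0,0,0],
    [1,0,0,0,0,0,0]
  ]
}}

```text
clock: 2.55
eef_pos: [432.2, 154.1, 404.8]
tool_rot: [-3.14, -0.0, 2.145]
force: [0.2, 0.8, -0.1]
width: 85.2
gripper_force: 0.0
```

>>> {"api": "jog_arm", "payload": {
  "steps": [
    [1,-0.002,0.006,0.06,0,0,0],
    [1,0,0,0.06,0,0,0],
    [1,0,0,0.05,0,0,0],
    [1,0,0,0.036,0,0,0],
    [1,0,0,0,0,0,0]
  ]
}}

```text
clock: 3.18
eef_pos: [436.8, 156.5, 300.6]
tool_rot: [-3.14, -0.0, 2.147]
force: [0.2, 0.3, 0.9]
width: 85.3
gripper_force: 0.0
```

>>> {"api": "jog_arm", "payload": {
  "steps": [
    [-1,0,0,0,0,0,0],
    [-1,0,0,0,0,0,0],
    [-1,0,0,0,0,0,0],
    [-1,0,0,0,0,0,0],
    [-1,0,0,0,0,0,0],
    [-1,0,0,0,0,0,0]
  ]
}}

```text
clock: 3.92
eef_pos: [436.3, 155.7, 302.3]
tool_rot: [-3.142, -0.0, 2.147]
force: [-1.1, -1.0, 5.8]
width: 25.3
gripper_force: 58.6
```

>>> {"api": "jog_arm", "payload": {
  "steps": [
    [-1,0,0,-0.02,0,0,0],
    [-1,0,0,-0.05,0,0,0],
    [-1,0,0,-0.05,0,0,0],
    [-1,0,0,-0.05,0,0,0],
    [-1,0,0,-0.05,0,0,0],
    [-1,0,0,0,0,0,0]
  ]
}}

```text
clock: 4.68
eef_pos: [436.8, 156.0, 413.3]
tool_rot: [3.137, 0.001, 2.147]
force: [0.3, 0.5, -4.0]
width: 25.5
gripper_force: 59.3
```

```bash
cat > g.py <<'E'
from h import *
def to(x,y,z=None,P=1):
    s=read_state();p=np.array(s['eef_pos']);w=s['tool_rot'][2]
    d=np.array([x-p[0],y-p[1]]);c,n=np.cos(w),np.sin(w)
    print('now',s['clock'],p.round(1),np.round(s['tool_rot'],3),'F',np.round(s['force'],1),'T',np.round(s['torque'],2),'j7',round(s['qpos'][6],2))
    print('units xyz',np.round([d@[c,n]/500,d@[n,-c]/500,((p[2]-z) if z else 0)/500],4))
E
python3 -c "
from g import *
to(489,377)
im=grab('side','s2.png');W=cloud(im);i2=grab('scene','c2.png')
"
```

```text
now 4.675 [436.8 156.  413.3] [3.137e+00 1.000e-03 2.147e+00] F [ 0.3  0.5 -4. ] T [-0.01  0.02  0.06] j7 0.31
units xyz [0.3138 0.3282 0.    ]
```

View pics/s2.png

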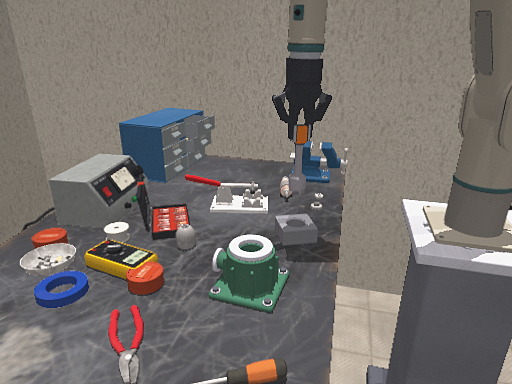

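>>> {"api": "jog_arm", "payload": {
  "steps": [
    [-1,0.06,0.063,0,0,0,0],
    [-1,0.07,0.073,0,0,0,0],
    [-1,0.07,0.073,0,0,0,0],
    [-1,0.064,0.067,0,0,0,0],
    [-1,0.05,0.052,0,0,0,0],
    [-1,0,0,0,0,0,0]
  ]
}}

```text
clock: 5.52
eef_pos: [487.5, 380.3, 409.1]
tool_rot: [-3.139, -0.002, 2.151]
force: [-0.2, -0.6, -2.4]
width: 24.9
gripper_force: 60.0
```

```bash
cat > t.py <<'E'
from g import *
import sys
to(489,377)
from scipy.optimize import least_squares
for n in('side','scene'):
    im=grab(n,n+sys.argv[1]+'.png');W=cloud(im)
    s=read_state();p=np.array(s['eef_pos'])
    b=p[2]-155-136
    q=W.reshape(-1,3);q=q[np.hypot(q[:,0]-p[0],q[:,1]-p[1])<32]
    C=-np.array(im['R']).T@np.array(im['t']);h=(p-C)[:2];h/=np.hypot(*h);l=np.array([-h[1],h[0]])
    for lo,hi,R in((10,32,20),(38,110,8.5),(b*0+45,110,8.5)):
        k=q[(q[:,2]>b+lo)&(q[:,2]<b+hi)]
        if len(k)<8: print(n,lo,len(k));continue
        z0=k[:,2].mean()
        f=least_squares(lambda x:np.hypot(k[:,0]-x[0]-x[2]*(k[:,2]-z0),k[:,1]-x[1]-x[3]*(k[:,2]-z0))-R,[*(k[:,:2].mean(0)+h*R*.6),0,0],loss='soft_l1')
        print(n,lo,len(k),'z-b',round(z0-b,1),'axis',f.x.round(3),'rms',round(np.sqrt(2*f.cost/len(k)),2))
    k=q[(q[:,2]>b-30)&(q[:,2]<b+110)];print('lowest',np.percentile(k[:,2],[1,3]))
E
python3 t.py 3
```

```text
now 5.525 [487.5 380.3 409.1] [-3.139e+00 -2.000e-03  2.151e+00] F [-0.2 -0.6 -2.4] T [-0.02  0.01 -0.  ] j7 0.01
units xyz [-0.0072 -0.001   0.    ]
side 10 238 z-b 21.2 axis [4.85136e+02 3.78875e+02 8.00000e-03 1.10000e-02] rms 0.71
side 38 417 z-b 70.9 axis [ 4.85480e+02  3.79772e+02  1.50000e-02 -1.30000e-02] rms 1.08
side 45.0 338 z-b 77.9 axis [4.85608e+02 3.79502e+02 1.30000e-02 5.00000e-03] rms 0.67
lowest [89.32392086 91.09004884]
scene 10 152 z-b 21.6 axis [4.85655e+02 3.76596e+02 2.20000e-02 4.50000e-02] rms 1.06
scene 38 234 z-b 71.8 axis [ 4.86796e+02  3.76181e+02  1.30000e-02 -1.40000e-02] rms 1.31
scene 45.0 195 z-b 78.0 axis [ 4.87089e+02  3.76394e+02 -6.00000e-03 -4.10000e-02] rms 1.11
lowest [89.50194927 90.02953061]
```

View pics/side3.png

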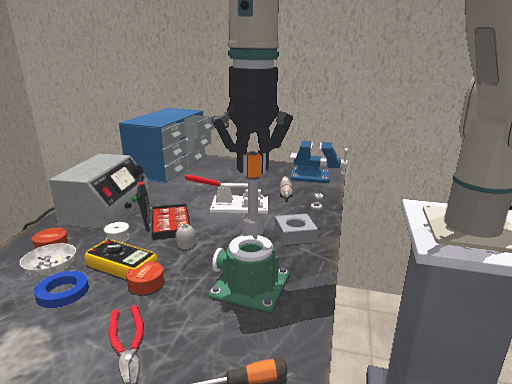

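>>> {"api": "jog_arm", "payload": {
  "steps": [
    [-1,-0.004,0.0026,0,0,0,0],
    [-1,0,0,0.02,0,0,0],
    [-1,0,0,0.02,0,0,0],
    [-1,0,0,0.012,0,0,0],
    [-1,0,0,0.008,0,0,0],
    [-1,0,0,0,0,0,0]
  ]
}}

```text
clock: 6.38
eef_pos: [490.6, 375.9, 381.4]
tool_rot: [-3.141, 0.0, 2.147]
force: [-0.3, -1.7, -2.6]
width: 25.0
gripper_force: 60.1
```

```bash
python3 -c "
from g import *
to(489,377);to(489,377)
im=get_image('wrist');cv2.imwrite('pics/w4.png',cv2.resize(im['pixels'][150:384,130:400,::-1],None,fx=2,fy=2))"
```

```text
now 6.375 [490.6 375.9 381.4] [-3.141  0.     2.147] F [-0.3 -1.7 -2.6] T [0.04 0.03 0.05] j7 0.02
units xyz [ 0.0036 -0.0015  0.    ]
now 6.375 [490.6 375.9 381.4] [-3.141  0.     2.147] F [-0.3 -1.7 -2.6] T [0.04 0.03 0.05] j7 0.02
units xyz [ 0.0036 -0.0015  0.    ]
```

View pics/w4.png

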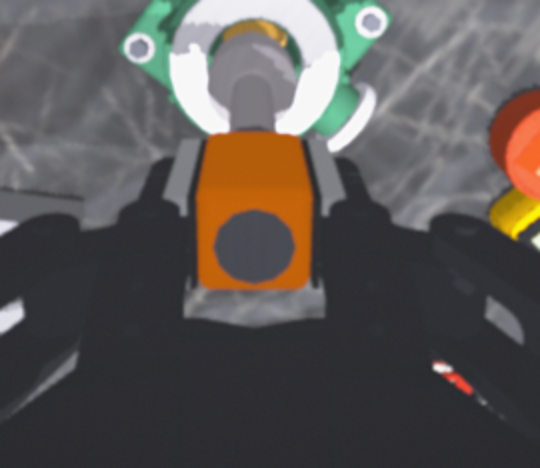

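>>> {"api": "jog_arm", "payload": {
  "steps": [
    [-1,0,0,0.008,0,0,0],
    [-1,0,0,0.004,0,0,0],
    [-1,0,0,0,0,0,0]
  ]
}}

```text
clock: 6.8
eef_pos: [490.6, 375.9, 375.5]
tool_rot: [-3.141, 0.0, 2.147]
force: [-0.4, 0.3, -3.4]
width: 25.1
gripper_force: 60.0
```

>>> {"api": "jog_arm", "payload": {
  "steps": [
    [-1,0,0,0.004,0,0,0],
    [-1,0,0,0.004,0,0,0],
    [-1,0,0,0,0,0,0]
  ]
}}

```text
clock: 7.18
eef_pos: [490.6, 375.9, 371.5]
tool_rot: [-3.141, 0.0, 2.147]
force: [-0.1, -0.4, -3.2]
width: 25.4
gripper_force: 60.0
```

>>> {"api": "jog_arm", "payload": {
  "steps": [
    [-1,0,0,0.004,0,0,0],
    [-1,0,0,0.004,0,0,0],
    [-1,0,0,0.004,0,0,0],
    [-1,0,0,0,0,0,0]
  ]
}}

```text
clock: 7.68
eef_pos: [490.6, 376.1, 365.6]
tool_rot: [3.141, -0.0, 2.147]
force: [-0.4, -0.5, -3.2]
width: 25.2
gripper_force: 60.3
```

>>> {"api": "jog_arm", "payload": {
  "steps": [
    [-1,0,0,0.004,0,0,0],
    [-1,0,0,0.004,0,0,0],
    [-1,0,0,0,0,0,0]
  ]
}}

```text
clock: 8.05
eef_pos: [490.6, 376.3, 361.6]
tool_rot: [3.141, -0.001, 2.147]
force: [1.6, 2.2, -3.6]
width: 25.3
gripper_force: 60.0
```

>>> {"api": "jog_arm", "payload": {
  "steps": [
    [-1,0,0,0.006,0,0,0],
    [-1,0,0,0.006,0,0,0],
    [-1,0,0,0.006,0,0,0],
    [-1,0,0,0,0,0,0]
  ]
}}

```text
clock: 8.55
eef_pos: [490.7, 376.2, 352.4]
tool_rot: [3.141, -0.0, 2.147]
force: [0.5, 4.0, -5.1]
width: 25.3
gripper_force: 59.8
```

```bash
python3 -c "
from g import *
to(489,377)"
```

```text
now 8.55 [490.7 376.2 352.4] [ 3.141 -0.     2.147] F [ 0.5  4.  -5.1] T [ 1.12 -0.27  0.03] j7 0.03
units xyz [ 0.0031 -0.002   0.    ]
```

>>> {"api": "jog_arm", "payload": {
  "steps": [
    [-1,0.001,0.0006,0.008,0,0,0],
    [-1,0,0,0.012,0,0,0],
    [-1,0,0,0.012,0,0,0],
    [-1,0,0,0.012,0,0,0],
    [-1,0,0,0.008,0,0,0],
    [-1,0,0,0,0,0,0]
  ]
}}

```text
clock: 9.3
eef_pos: [490.6, 376.5, 326.1]
tool_rot: [-3.141, 0.0, 2.147]
force: [0.6, 2.6, -4.5]
width: 25.6
gripper_force: 60.0
```

```bash
python3 -c "
from g import *
to(489,377)"
```

```text
now 9.3 [490.6 376.5 326.1] [-3.141  0.     2.147] F [ 0.6  2.6 -4.5] T [ 1.03 -0.28 -0.02] j7 0.03
units xyz [ 0.0026 -0.0021  0.    ]
```

>>> {"api": "jog_arm", "payload": {
  "steps": [
    [-1,0,0,0.004,0,0,0],
    [-1,0,0,0.004,0,0,0],
    [-1,0,0,0.004,0,0,0],
    [-1,0,0,0,0,0,0]
  ]
}}

```text
clock: 9.8
eef_pos: [490.6, 376.5, 320.5]
tool_rot: [-3.141, 0.0, 2.147]
force: [0.4, 3.4, -3.5]
width: 25.5
gripper_force: 60.1
```

>>> {"api": "jog_arm", "payload": {
  "steps": [
    [-1,0,0,0.002,0,0,0],
    [-1,0,0,0.002,0,0,0],
    [-1,0,0,0,0,0,0]
  ]
}}

```text
clock: 10.18
eef_pos: [490.6, 376.5, 318.6]
tool_rot: [3.142, -0.0, 2.147]
force: [0.2, 2.4, -2.3]
width: 25.6
gripper_force: 60.1
```

>>> {"api": "jog_arm", "payload": {
  "steps": [
    [-1,0,0,0.002,0,0,0],
    [-1,0,0,0,0,0,0]
  ]
}}

```text
clock: 10.42
eef_pos: [490.7, 376.5, 318.2]
tool_rot: [3.141, -0.0, 2.147]
force: [-0.8, 1.2, 2.8]
width: 25.5
gripper_force: 60.8
```

>>> {"api": "jog_arm", "payload": {
  "steps": [
    [-1,0,0,0.001,0,0,0],
    [-1,0,0,0,0,0,0.03],
    [-1,0,0,0,0,0,0.03],
    [-1,0,0,0,0,0,0]
  ]
}}

```text
clock: 10.92
eef_pos: [490.9, 376.6, 318.1]
tool_rot: [3.14, -0.0, 2.026]
force: [0.0, 1.5, 5.9]
width: 25.6
gripper_force: 61.2
```

```bash
python3 -c "
from g import *
to(489,377)"
```

```text
now 10.925 [490.9 376.6 318.1] [ 3.14  -0.     2.026] F [0.  1.5 5.9] T [ 0.53  0.14 -0.02] j7 -0.06
units xyz [ 0.0024 -0.003   0.    ]
```

>>> {"api": "jog_arm", "payload": {
  "steps": [
    [-1,0,0,0,0,0,0.03],
    [-1,0,0,0,0,0,0.03],
    [-1,0,0,0,0,0,0]
  ]
}}

```text
clock: 11.3
eef_pos: [491.1, 376.5, 318.1]
tool_rot: [3.14, -0.0, 1.906]
force: [-0.4, 2.0, 5.7]
width: 25.3
gripper_force: 61.2
```

>>> {"api": "jog_arm", "payload": {
  "steps": [
    [-1,0,0,0,0,0,0.03],
    [-1,0,0,0,0,0,0.03],
    [-1,0,0,0,0,0,0]
  ]
}}

```text
clock: 11.68
eef_pos: [491.2, 376.3, 318.2]
tool_rot: [3.14, -0.0, 1.786]
force: [-0.8, 0.9, 5.3]
width: 25.1
gripper_force: 61.2
```

>>> {"api": "jog_arm", "payload": {
  "steps": [
    [-1,0,0,0,0,0,0.03],
    [-1,0,0,0,0,0,0.03],
    [-1,0,0,0,0,0,0]
  ]
}}

```text
clock: 12.05
eef_pos: [491.2, 376.4, 318.2]
tool_rot: [3.14, -0.0, 1.666]
force: [0.0, 1.5, 5.4]
width: 25.4
gripper_force: 61.2
```

```bash
python3 -c "
from g import *
to(489,377)"
```

```text
now 12.05 [491.2 376.4 318.2] [ 3.14  -0.     1.666] F [0.  1.5 5.4] T [ 0.42 -0.02 -0.02] j7 -0.33
units xyz [ 0.0017 -0.0043  0.    ]
```

>>> {"api": "jog_arm", "payload": {
  "steps": [
    [-1,0,0,0,0,0,0.03],
    [-1,0,0,0,0,0,0.03],
    [-1,0,0,0,0,0,0]
  ]
}}

```text
clock: 12.42
eef_pos: [491.3, 376.3, 318.2]
tool_rot: [3.14, -0.0, 1.546]
force: [-0.1, 0.9, 4.9]
width: 25.3
gripper_force: 61.1
```

>>> {"api": "jog_arm", "payload": {
  "steps": [
    [-1,0,0,0,0,0,0.03],
    [-1,0,0,0,0,0,0.03],
    [-1,0,0,0,0,0,0]
  ]
}}

```text
clock: 12.8
eef_pos: [491.4, 376.2, 318.2]
tool_rot: [3.14, -0.0, 1.426]
force: [1.7, 0.9, 4.4]
width: 25.3
gripper_force: 61.1
```

>>> {"api": "jog_arm", "payload": {
  "steps": [
    [-1,0,0,0,0,0,0.03],
    [-1,0,0,0,0,0,0.03],
    [-1,0,0,0,0,0,0]
  ]
}}

```text
clock: 13.18
eef_pos: [491.4, 376.0, 318.1]
tool_rot: [3.14, -0.0, 1.306]
force: [0.4, 1.4, 5.2]
width: 25.5
gripper_force: 61.1
```

```bash
python3 -c "
from g import *
to(489,377)"
```

```text
now 13.175 [491.4 376.  318.1] [ 3.14  -0.     1.306] F [0.4 1.4 5.2] T [ 0.26 -0.18  0.09] j7 -0.61
units xyz [ 0.0006 -0.0051  0.    ]
```

>>> {"api": "jog_arm", "payload": {
  "steps": [
    [-1,0,0,0,0,0,0.03],
    [-1,0,0,0,0,0,0.03],
    [-1,0,0,0,0,0,0]
  ]
}}

```text
clock: 13.55
eef_pos: [491.4, 375.9, 318.1]
tool_rot: [3.14, -0.0, 1.186]
force: [1.3, 0.2, 5.0]
width: 25.2
gripper_force: 61.0
```

>>> {"api": "jog_arm", "payload": {
  "steps": [
    [-1,0,0,0,0,0,0.03],
    [-1,0,0,0,0,0,0.03],
    [-1,0,0,0,0,0,0]
  ]
}}

```text
clock: 13.92
eef_pos: [491.4, 375.9, 318.0]
tool_rot: [3.14, -0.001, 1.066]
force: [-0.0, 1.0, 5.0]
width: 25.4
gripper_force: 61.1
```

```bash
python3 -c "
from g import *
to(489,377)"
```

```text
now 13.925 [491.4 375.9 318. ] [ 3.140e+00 -1.000e-03  1.066e+00] F [-0.  1.  5.] T [ 0.09 -0.18  0.05] j7 -0.79
units xyz [-0.0004 -0.0053  0.    ]
```

>>> {"api": "jog_arm", "payload": {
  "steps": [
    [-1,0,0,0,0,0,0.03],
    [-1,0,0,0,0,0,0.03],
    [-1,0,0,0,0,0,0]
  ]
}}

```text
clock: 14.3
eef_pos: [491.4, 375.8, 317.7]
tool_rot: [3.139, -0.0, 0.947]
force: [2.7, 0.1, 4.0]
width: 25.3
gripper_force: 60.9
```

>>> {"api": "jog_arm", "payload": {
  "steps": [
    [-1,0,0,0,0,0,0.03],
    [-1,0,0,0,0,0,0.03],
    [-1,0,0,0,0,0,0]
  ]
}}

```text
clock: 14.68
eef_pos: [490.9, 376.0, 316.6]
tool_rot: [3.14, 0.001, 0.828]
force: [2.8, 0.0, -2.6]
width: 25.6
gripper_force: 60.0
```

>>> {"api": "jog_arm", "payload": {
  "steps": [
    [-1,0,0,0,0,0,0.03],
    [-1,0,0,0,0,0,0.03],
    [-1,0,0,0,0,0,0]
  ]
}}

```text
clock: 15.05
eef_pos: [491.0, 376.1, 316.8]
tool_rot: [3.14, 0.0, 0.709]
force: [3.0, 0.5, -3.8]
width: 25.1
gripper_force: 60.0
```

```bash
python3 -c "
from g import *
to(489,377)"
```

```text
now 15.05 [491.  376.1 316.8] [3.14  0.    0.709] F [ 3.   0.5 -3.8] T [-0.04 -1.19  0.03] j7 -1.07
units xyz [-0.0018 -0.0039  0.    ]
```

>>> {"api": "jog_arm", "payload": {
  "steps": [
    [-1,0,0,0.003,0,0,0],
    [-1,0,0,0.002,0,0,0],
    [-1,0,0,0,0,0,0]
  ]
}}

```text
clock: 15.42
eef_pos: [491.0, 376.2, 314.8]
tool_rot: [3.141, -0.0, 0.707]
force: [3.9, -1.1, -1.6]
width: 25.2
gripper_force: 60.2
```

```bash
python3 -c "
from g import *
to(489,377)"
```

```text
now 15.425 [491.  376.2 314.8] [ 3.141 -0.     0.707] F [ 3.9 -1.1 -1.6] T [-0.3  -1.27  0.11] j7 -1.07
units xyz [-0.0019 -0.0038  0.    ]
```

Dropping into the slots; continue down.

>>> {"api": "jog_arm", "payload": {
  "steps": [
    [-1,0,0,0.003,0,0,0],
    [-1,0,0,0.002,0,0,0],
    [-1,0,0,0,0,0,0]
  ]
}}

```text
clock: 15.8
eef_pos: [490.9, 376.3, 312.2]
tool_rot: [3.141, -0.0, 0.707]
force: [4.9, -0.7, -1.4]
width: 25.4
gripper_force: 60.3
```

>>> {"api": "jog_arm", "payload": {
  "steps": [
    [-1,0,0,0.002,0,0,0],
    [-1,0,0,0,0,0,0]
  ]
}}

```text
clock: 16.05
eef_pos: [490.9, 376.3, 311.2]
tool_rot: [3.141, -0.0, 0.707]
force: [5.0, -2.6, -0.0]
width: 25.4
gripper_force: 60.4
```

```bash
python3 -c "
from g import *
to(489,377)"
```

```text
now 16.05 [490.9 376.3 311.2] [ 3.141 -0.     0.707] F [ 5.  -2.6 -0. ] T [-0.62 -1.59  0.02] j7 -1.07
units xyz [-0.002  -0.0035  0.    ]
```

>>> {"api": "jog_arm", "payload": {
  "steps": [
    [-1,0.0007,0.0016,0.002,0,0,0],
    [-1,0,0,0,0,0,0]
  ]
}}

```text
clock: 16.3
eef_pos: [491.4, 376.2, 310.3]
tool_rot: [-3.141, 0.0, 0.707]
force: [2.9, -1.9, 1.5]
width: 25.1
gripper_force: 60.7
```

>>> {"api": "jog_arm", "payload": {
  "steps": [
    [-1,0,0,0.001,0,0,0],
    [-1,0,0,0,0,0,0]
  ]
}}

```text
clock: 16.55
eef_pos: [491.4, 376.2, 310.2]
tool_rot: [-3.141, -0.0, 0.707]
force: [2.5, -1.2, 4.2]
width: 25.4
gripper_force: 61.0
```

```bash
python3 -c "
from g import *
to(489,377)"
```

```text
now 16.55 [491.4 376.2 310.2] [-3.141 -0.     0.707] F [ 2.5 -1.2  4.2] T [-0.63 -1.03  0.11] j7 -1.07
units xyz [-0.0026 -0.0044  0.    ]
```

>>> {"api": "jog_arm", "payload": {
  "steps": [
    [-1,0,0,0,0,0,0.03],
    [-1,0,0,0,0,0,0.03],
    [-1,0,0,0,0,0,0.03],
    [-1,0,0,0,0,0,0]
  ]
}}

```text
clock: 17.05
eef_pos: [491.4, 376.1, 310.2]
tool_rot: [-3.142, -0.0, 0.526]
force: [3.5, -2.1, 4.6]
width: 25.3
gripper_force: 61.0
```

```bash
python3 -c "
from g import *
to(489,377)"
```

```text
now 17.05 [491.4 376.1 310.2] [-3.142 -0.     0.526] F [ 3.5 -2.1  4.6] T [-0.71 -1.06  0.05] j7 -1.21
units xyz [-0.0033 -0.004   0.    ]
```

>>> {"api": "jog_arm", "payload": {
  "steps": [
    [-1,0,0,0,0,0,0.03],
    [-1,0,0,0,0,0,0.03],
    [-1,0,0,0,0,0,0.02],
    [-1,0,0,0,0,0,0]
  ]
}}

```text
clock: 17.55
eef_pos: [491.4, 375.9, 310.2]
tool_rot: [-3.142, 0.0, 0.366]
force: [2.5, -2.2, 5.6]
width: 25.5
gripper_force: 61.2
```

```bash
python3 -c "
from g import *
to(489,377)"
```

```text
now 17.55 [491.4 375.9 310.2] [-3.142  0.     0.366] F [ 2.5 -2.2  5.6] T [-0.84 -0.93  0.08] j7 -1.34
units xyz [-0.0037 -0.0037  0.    ]
```

>>> {"api": "jog_arm", "payload": {
  "steps": [
    [-1,0,0,0,0,0,0.03],
    [-1,0,0,0,0,0,0.03],
    [-1,0,0,0,0,0,0.02],
    [-1,0,0,0,0,0,0]
  ]
}}

```text
clock: 18.05
eef_pos: [491.4, 375.8, 310.2]
tool_rot: [3.141, 0.0, 0.206]
force: [2.2, -2.2, 6.9]
width: 25.2
gripper_force: 61.2
```

```bash
python3 -c "
from g import *
to(489,377)"
```

```text
now 18.05 [491.4 375.8 310.2] [3.141 0.    0.206] F [ 2.2 -2.2  6.9] T [-0.9  -0.9   0.09] j7 -1.46
units xyz [-0.0041 -0.0033  0.    ]
```

>>> {"api": "jog_arm", "payload": {
  "steps": [
    [-1,0,0,0,0,0,0.03],
    [-1,0,0,0,0,0,0.03],
    [-1,0,0,0,0,0,0.02],
    [-1,0,0,0,0,0,0]
  ]
}}

```text
clock: 18.55
eef_pos: [491.3, 375.7, 310.2]
tool_rot: [3.141, 0.0, 0.046]
force: [2.1, -3.2, 6.6]
width: 25.4
gripper_force: 61.3
```

```bash
python3 -c "
from g import *
to(489,377)"
```

```text
now 18.55 [491.3 375.7 310.2] [3.141 0.    0.046] F [ 2.1 -3.2  6.6] T [-1.02 -0.82  0.08] j7 -1.59
units xyz [-0.0045 -0.0028  0.    ]
```

>>> {"api": "jog_arm", "payload": {
  "steps": [
    [-1,0,0,0,0,0,0.03],
    [-1,0,0,0,0,0,0.03],
    [-1,0,0,0,0,0,0.02],
    [-1,0,0,0,0,0,0]
  ]
}}

```text
clock: 19.05
eef_pos: [491.3, 375.6, 310.2]
tool_rot: [3.141, 0.001, -0.114]
force: [1.4, -3.7, 7.7]
width: 25.4
gripper_force: 61.3
```

```bash
python3 -c "
from g import *
to(489,377)"
```

```text
now 19.05 [491.3 375.6 310.2] [ 3.141e+00  1.000e-03 -1.140e-01] F [ 1.4 -3.7  7.7] T [-1.   -0.71  0.08] j7 -1.72
units xyz [-0.0048 -0.0022  0.    ]
```

>>> {"api": "jog_arm", "payload": {
  "steps": [
    [-1,0,0,0,0,0,0.03],
    [-1,0,0,0,0,0,0.03],
    [-1,0,0,0,0,0,0.02],
    [-1,0,0,0,0,0,0]
  ]
}}

```text
clock: 19.55
eef_pos: [491.2, 375.4, 310.2]
tool_rot: [3.14, 0.001, -0.273]
force: [1.7, -3.2, 7.7]
width: 25.0
gripper_force: 61.3
```

```bash
python3 -c "
from g import *
to(489,377)"
```

```text
now 19.55 [491.2 375.4 310.2] [ 3.14e+00  1.00e-03 -2.73e-01] F [ 1.7 -3.2  7.7] T [-1.28 -0.67  0.3 ] j7 -1.85
units xyz [-0.0052 -0.0018  0.    ]
```

>>> {"api": "jog_arm", "payload": {
  "steps": [
    [-1,0,0,0,0,0,0.02],
    [-1,0,0,0,0,0,0.02],
    [-1,0,0,0,0,0,0]
  ]
}}

```text
clock: 19.92
eef_pos: [491.2, 375.4, 310.2]
tool_rot: [3.14, 0.001, -0.353]
force: [1.8, -3.3, 7.4]
width: 25.3
gripper_force: 61.2
```

```bash
python3 -c "
from g import *
to(489,377)"
```

```text
now 19.925 [491.2 375.4 310.2] [ 3.14e+00  1.00e-03 -3.53e-01] F [ 1.8 -3.3  7.4] T [-1.33 -0.67  0.4 ] j7 -1.92
units xyz [-0.0052 -0.0015  0.    ]
```

>>> {"api": "jog_arm", "payload": {
  "steps": [
    [-1,0,0,0,0,0,0.02],
    [-1,0,0,0,0,0,0.015],
    [-1,0,0,0,0,0,0]
  ]
}}

```text
clock: 20.3
eef_pos: [491.1, 375.6, 310.1]
tool_rot: [3.14, 0.001, -0.422]
force: [2.3, -3.7, 7.0]
width: 25.2
gripper_force: 61.2
```

```bash
python3 -c "
from g import *
to(489,377)"
```

```text
now 20.3 [491.1 375.6 310.1] [ 3.14e+00  1.00e-03 -4.22e-01] F [ 2.3 -3.7  7. ] T [-1.16 -0.66  0.6 ] j7 -1.97
units xyz [-0.0049 -0.0008  0.    ]
```

>>> {"api": "jog_arm", "payload": {
  "steps": [
    [-1,0,0,0,0,0,0],
    [-1,0,0,0,0,0,0],
    [-1,0,0,0,0,0,-0.03],
    [-1,0,0,0,0,0,-0.04],
    [-1,0,0,0,0,0,-0.04],
    [-1,0,0,0,0,0,-0.04],
    [-1,0,0,0,0,0,-0.02],
    [-1,0,0,0,0,0,0]
  ]
}}

```text
clock: 21.3
eef_pos: [491.1, 375.9, 310.1]
tool_rot: [-3.141, 0.002, -0.083]
force: [1.8, -2.0, 6.4]
width: 25.5
gripper_force: 61.0
```

```bash
python3 -c "
from g import *
to(489,377)"
```

```text
now 21.3 [491.1 375.9 310.1] [-3.141e+00  2.000e-03 -8.300e-02] F [ 1.8 -2.   6.4] T [-0.87 -0.65 -0.07] j7 -1.7
units xyz [-0.0043 -0.0019  0.    ]
```

>>> {"api": "jog_arm", "payload": {
  "steps": [
    [-1,0,0,-0.004,0,0,0],
    [-1,0,0,-0.01,0,0,0],
    [-1,0,0,-0.01,0,0,0],
    [-1,0,0,-0.02,0,0,0],
    [-1,0,0,0,0,0,0]
  ]
}}

```text
clock: 21.92
eef_pos: [491.0, 376.1, 332.6]
tool_rot: [-3.141, 0.001, -0.083]
force: [0.7, -1.4, -2.2]
width: 25.0
gripper_force: 59.9
```

>>> {"api": "jog_arm", "payload": {
  "steps": [
    [-1,0,0,-0.03,0,0,0],
    [-1,0,0,-0.03,0,0,0],
    [-1,0,0,-0.03,0,0,0],
    [-1,0,0,-0.03,0,0,0],
    [-1,0,0,-0.03,0,0,0],
    [-1,0,0,-0.01,0,0,0],
    [-1,0,0,0,0,0,0]
  ]
}}

```text
clock: 22.8
eef_pos: [491.4, 376.2, 412.0]
tool_rot: [-3.141, -0.0, -0.083]
force: [-0.1, -0.3, -3.6]
width: 25.4
gripper_force: 59.9
```

```bash
python3 t.py 5; python3 -c "
from g import *
to(436.5,156)"
```

```text
now 22.8 [491.4 376.2 412. ] [-3.141 -0.    -0.083] F [-0.1 -0.3 -3.6] T [-0.    0.06  0.05] j7 -1.79
units xyz [-0.0049 -0.0013  0.    ]
side 10 238 z-b 21.2 axis [ 4.88928e+02  3.77494e+02 -1.30000e-02 -3.00000e-03] rms 0.67
side 38 401 z-b 70.0 axis [ 4.88619e+02  3.77965e+02 -0.00000e+00 -3.10000e-02] rms 1.26
side 45.0 314 z-b 78.1 axis [ 4.88651e+02  3.77473e+02 -4.00000e-03 -5.00000e-03] rms 0.73
lowest [91.48478172 92.3324028 ]
scene 10 153 z-b 20.9 axis [ 4.88831e+02  3.78116e+02  2.60000e-02 -5.00000e-03] rms 1.1
scene 38 238 z-b 71.3 axis [ 4.89206e+02  3.77099e+02  5.00000e-03 -1.90000e-02] rms 1.31
scene 45.0 193 z-b 78.5 axis [ 4.89326e+02  3.77179e+02 -3.00000e-03 -4.10000e-02] rms 1.02
lowest [90.32228742 90.65707232]
now 22.9 [491.1 376.2 411.2] [ 3.141e+00  1.000e-03 -8.300e-02] F [-0.4 -0.7 -2.6] T [-0.02 -0.01  0.02] j7 -1.79
units xyz [-0.0724  0.4479  0.    ]
```

>>> {"api": "jog_arm", "payload": {
  "steps": [
    [-1,-0.01,0.065,0,0,0,0],
    [-1,-0.015,0.09,0,0,0,0],
    [-1,-0.015,0.09,0,0,0,0],
    [-1,-0.015,0.09,0,0,0,0],
    [-1,-0.0114,0.075,0,0,0,0],
    [-1,-0.006,0.044,0,0,0,0],
    [-1,0,0,0,0,0,0]
  ]
}}

```text
clock: 23.78
eef_pos: [436.4, 151.9, 411.8]
tool_rot: [-3.141, 0.0, -0.086]
force: [1.1, 0.4, -2.4]
width: 25.4
gripper_force: 60.1
```

```bash
python3 t.py 6
```

```text
now 23.775 [436.4 151.9 411.8] [-3.141  0.    -0.086] F [ 1.1  0.4 -2.4] T [ 0.05 -0.07 -0.02] j7 -1.45
units xyz [ 0.0661 -0.4575  0.    ]
side 10 151 z-b 21.1 axis [ 4.33754e+02  1.53094e+02 -1.60000e-02  1.30000e-02] rms 0.86
side 38 248 z-b 71.9 axis [ 4.33388e+02  1.53690e+02  0.00000e+00 -3.10000e-02] rms 1.18
side 45.0 210 z-b 77.5 axis [ 4.33386e+02  1.53301e+02  3.00000e-03 -9.00000e-03] rms 0.91
lowest [121.62704052 123.91794624]
scene 10 197 z-b 21.6 axis [4.35216e+02 1.54976e+02 2.10000e-02 5.00000e-03] rms 0.82
scene 38 330 z-b 69.8 axis [4.35005e+02 1.54285e+02 4.00000e-03 1.30000e-02] rms 1.01
scene 45.0 266 z-b 76.9 axis [ 4.35117e+02  1.54484e+02 -6.00000e-03  1.00000e-03] rms 0.75
lowest [120.3570868  127.26998748]
```

>>> {"api": "jog_arm", "payload": {
  "steps": [
    [-1,0,0.001,0.03,0,0,0],
    [-1,0,0,0.05,0,0,0],
    [-1,0,0,0.05,0,0,0],
    [-1,0,0,0.03,0,0,0],
    [-1,0,0,0.012,0,0,0],
    [-1,0,0,0.004,0,0,0],
    [-1,0,0,0,0,0,0]
  ]
}}

```text
clock: 24.75
eef_pos: [436.7, 152.5, 324.1]
tool_rot: [-3.141, -0.001, -0.083]
force: [0.4, -0.7, -2.9]
width: 25.2
gripper_force: 60.1
```

>>> {"api": "jog_arm", "payload": {
  "steps": [
    [-1,0,0,0.004,0,0,0],
    [-1,0,0,0.004,0,0,0],
    [-1,0,0,0.004,0,0,0],
    [-1,0,0,0,0,0,0]
  ]
}}

```text
clock: 25.25
eef_pos: [436.4, 152.4, 317.6]
tool_rot: [3.142, 0.0, -0.083]
force: [-1.4, -0.3, -2.5]
width: 25.0
gripper_force: 60.1
```

>>> {"api": "jog_arm", "payload": {
  "steps": [
    [-1,0,0,0.006,0,0,0],
    [-1,0,0,0.006,0,0,0],
    [-1,0,0,0.006,0,0,0],
    [-1,0,0,0.006,0,0,0],
    [-1,0,0,0,0,0,0]
  ]
}}

```text
clock: 25.88
eef_pos: [436.4, 152.4, 305.4]
tool_rot: [3.141, 0.0, -0.083]
force: [0.5, 0.5, -3.5]
width: 25.3
gripper_force: 60.1
```

>>> {"api": "jog_arm", "payload": {
  "steps": [
    [-1,0,0,0.003,0,0,0],
    [-1,0,0,0.002,0,0,0],
    [-1,0,0,0,0,0,0]
  ]
}}

```text
clock: 26.25
eef_pos: [436.4, 152.4, 303.2]
tool_rot: [-3.142, 0.0, -0.083]
force: [0.9, 0.9, -2.9]
width: 25.1
gripper_force: 60.1
```

>>> {"api": "jog_arm", "payload": {
  "steps": [
    [-1,0,0,0.002,0,0,0],
    [-1,0,0,0.001,0,0,0],
    [-1,0,0,0,0,0,0]
  ]
}}

```text
clock: 26.62
eef_pos: [436.6, 152.3, 302.2]
tool_rot: [-3.141, -0.001, -0.083]
force: [-1.1, 0.2, 4.3]
width: 25.1
gripper_force: 61.4
```

On the floor; release and rise.

>>> {"api": "jog_arm", "payload": {
  "steps": [
    [-0.2,0,0,0,0,0,0],
    [0.2,0,0,0,0,0,0],
    [0.6,0,0,0,0,0,0],
    [1,0,0,0,0,0,0],
    [1,0,0,0,0,0,0],
    [1,0,0,0,0,0,0],
    [1,0,0,0,0,0,0]
  ]
}}

```text
clock: 27.5
eef_pos: [436.4, 152.4, 301.7]
tool_rot: [3.142, 0.0, -0.083]
force: [-0.2, 0.3, 0.1]
width: 85.5
gripper_force: 0.0
```

>>> {"api": "jog_arm", "payload": {
  "steps": [
    [1,0,0,-0.02,0,0,0],
    [1,0,0,-0.04,0,0,0],
    [1,0,0,-0.06,0,0,0],
    [1,0,0,-0.06,0,0,0],
    [1,0,0,-0.04,0,0,0],
    [1,0,0,0,0,0,0],
    [1,0,0,0,0,0,0]
  ]
}}

```text
clock: 28.38
eef_pos: [436.0, 152.5, 411.3]
tool_rot: [-3.142, 0.001, -0.083]
force: [0.9, -0.6, -1.0]
width: 85.7
gripper_force: 0.0
```

```bash
python3 m.py | grep -v top; python3 -c "
from g import *
to(489,377);grab('side','end.png')"
```

```text
scene [array([468., 334.,  74.]), array([426., 142., 154.]), array([426., 141.,  44.])]
grip 317 [[420.3, 108.4, 128.8], [428.4, 142.0, 150.8], [444.9, 184.2, 300.4]] ((432.91876220703125, 144.31546020507812), (107.81900787353516, 26.189470291137695), 82.04913330078125)
stand 858 ((434.7635803222656, 153.70291137695312), (88.29487609863281, 86.01707458496094), 24.691757202148438) 35.28603725691612
side [array([479., 418.,  83.]), array([432., 167., 151.]), array([424., 197.,  33.])]
grip 217 [[397.3, 147.5, 128.6], [432.1, 166.7, 149.7], [455.3, 184.5, 480.2]] ((432.08428955078125, 170.46658325195312), (110.07218933105469, 45.96259689331055), 57.81737518310547)
stand 465 ((434.0212707519531, 155.20932006835938), (84.837890625, 87.83203125), 24.463258743286133) 37.248535469922146
now 28.475 [436.1 152.4 411. ] [ 3.141e+00  1.000e-03 -8.300e-02] F [-0.4  1.   0.3] T [-0.    0.02  0.04] j7 -1.44
units xyz [ 0.0681 -0.4564  0.    ]
```

View pics/end.png

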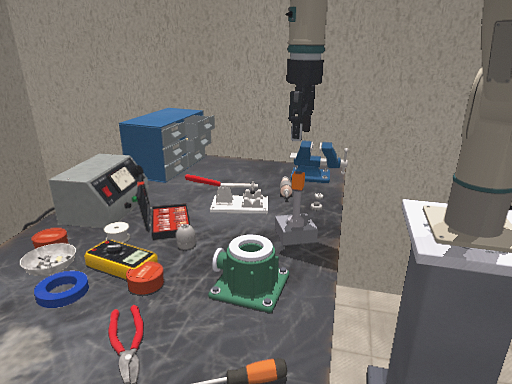

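The extension stands upright in the block at (297,205), the gripper is clear above it, and nothing else has moved.

```bash
python3 -c "
from cell import *
print(finish_job())"
```

```text
the job is handed in; nothing more can be done
None
```

I tightened the nut to its stop at about 0.6 Nm (wrist torque reading), then stood the extension upright in its rest block and moved the gripper clear. The job was handed in at about 28.5 s; `finish_job()` returned no verdict.

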